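# Build the gem sieve stack on the shaker

### The job

Build the sieve stack on the shaker one piece after another from the bottom up: the aluminium catch pan in the shaker's black seat, then the fine blue sieve, then the coarse red sieve, then the black lid, each fully nested in the one below and left standing level. Leave the green sieve and the amber jar standing where they are.

Things in the scene. Friction and masses are not known exactly. Their poses are not given: they have to be found in the camera images.
- seat (a point): Seat of the shaker, a fixed grey box 100 x 100 mm whose flat top is 28 mm above the bench, with a raised black ring in its middle: 60 mm outside, 54 mm inside, 12 mm above the flat top. The point is the ring's centre at the level of its rim (40 mm above the bench); z up.
- pan_mid (a point): Loose catch pan, bare aluminium, plain closed floor. 60 mm outside diameter, 35 mm tall overall, open top 54 mm inside; 120 g. Tapered foot (5 mm tall, 49 mm wide, 42 mm at the bottom) drops into the opening below until the 60 mm shoulder rests on the rim, so a nested piece adds its height less 5 mm. The point is on its axis, halfway up (17.5 mm above its underside); z up.
- fine_mid (a point): Loose round gem sieve: blue wall, brass plate with many small holes (fine). 60 mm outside diameter, 35 mm tall overall, open top 54 mm inside; rigid, 100 g. Foot and shoulder as on the pan. The point is on its axis, halfway up (17.5 mm above its underside); z up.
- coarse_mid (a point): Loose round gem sieve: red wall, brass plate with a few large holes (coarse). 60 mm outside diameter, 35 mm tall overall, open top 54 mm inside; rigid, 100 g. Foot and shoulder as on the pan. The point is on its axis, halfway up (17.5 mm above its underside); z up.
- lid_knob (a point): Loose black lid with a wooden knob. Disc 60 mm across and 6 mm thick above a 5 mm foot like the pan's (disc top 11 mm above the underside); on it an upright cylindrical knob, 22 mm diameter and 26 mm tall, to lift it by. 37 mm tall overall, about 90 g. The point is the centre of the knob, 24 mm above the lid's underside; z up.
- medium_mid (a point): Loose round gem sieve: green wall, brass plate with middling holes (medium). 60 mm outside diameter, 35 mm tall overall, open top 54 mm inside; rigid, 100 g. Foot and shoulder as on the pan. Not needed: it stays put. The point is on its axis, halfway up (17.5 mm above its underside); z up.
- jar_mid (a point): Small amber glass jar with a white cap, 42 mm diameter, 65 mm tall, standing loose among the sieves; it stays where it is. The point is on its axis, halfway up.
Things that resemble listed ones, but are neither listed nor needed, are in the scene too. Leave any pink or purple look-alike of the part that bears fine_mid alone. What is shaped like the part that bears pan_mid but purple is not meant.

How it is judged:
By the outcome, as a careful person would: the job done as asked, in the order asked, and still so for the second after the job is handed in, with the robot touching nothing.
It also fails if it takes over 120 s, if anything falls off the work surface, if the arm or the gripper's body presses on something with over 40 N, if the wrist force passes 120 N, or if a joint passes its speed limit or range.

### The arm

A 7-joint arm with a two-finger parallel gripper is mounted at the origin on the work surface. World frame = base frame: x ahead of the robot, y to its left, z up, the work surface at z = 0. Lengths are in m, angles in rad, forces in N, time in s.
With the tool pointing down it reaches from about 0.4 to 0.85 m from the base axis. Payload 10.4 kg.
Tool frame: the origin (TCP) lies on the front face of the gripper's body, between the roots of the fingers; the fingertips stand 73 mm ahead of it and the grasp point (between the pads) lies 54 mm ahead of it; z points along the fingers, y is the line along which they close (so a half turn about z gives the same grasp; the last joint's range is limited). The gripper opens to 85 mm and grips with 20 to 120 N. Pads are 22 mm wide; open, the fingers measure 114 mm over their backs; the gripper's body (76 mm by 85 mm) begins 54 mm behind the grasp point. The pads swing forward as they close: fully open they stand 13 mm farther back than shut.
Start: joints at [-1.319, 0.332, -0.065, 1.46, 0.022, 1.35, -0.088], TCP at [0.17, 0.602, 0.304] pointing down, gripper open.
Joint ranges: [-2.6, 2.6], [-0.5, 2.12], [-1.47, 1.34], [0.16, 2.42], [-1.27, 4.41], [0.06, 2.06], [-2.6, 2.6]. Speed limits (rad/s): [2.22, 2.22, 2.79, 2.79, 3.14, 3.14, 3.14].

### API

Orientations are given as a unit quaternion [w, x, y, z].
In Python, from rig import bot gives the robot as it stands.
- The arm moves only by the shell command python3 -m pendant 'ROWS' [FORCE]. ROWS is JSON, one flat list of numbers, 7 for each row, row after row: the shift along the tool's x, y, z in units of 50 mm (1.0 is 50 mm), then the turn, a rotation vector about the tool's x, y, z in units of 60 degrees (1.0 is 60 degrees), then the closure, from 0 (fully open) to 1 (shut). A call has 1 to 12 rows; each row shifts and turns the commanded pose from where the row before left it, along the tool's axes as they then stand; what a row does not reach is not made up. A row lasts 1/10 s, in which the tool goes at most 50 mm and 8.59 degrees, less where a joint would pass 70% of its speed; a pose out of reach is approached as far as the arm can. A call with a number of a shift or a turn outside -1 to 1 is refused whole. A call with a gripper value outside its range is refused whole. The fingers move at their own pace and stop on an object; FORCE is the grip in N (left out, the last holds). Time passes only in rows, so rows that do not move let the fingers close. It gives the time, the measured TCP pose, the force, the opening and the grip force at its end, in the units of the state.
- bot.observe(): the state, without advancing time (a new reading comes with each control period).
- bot.camera(name): name is "scene" or "top" or "wrist"; returns (picture, depth): 420x560x3 uint8, red, green, blue; 420x560 float32, m along the optical axis (not along the pixel's ray), 0 where there is no reading.
- bot.calibration(name): a dict with "fovy" (degrees; the focal length in pixels is half the picture's height over the tangent of half this angle, whatever the lens; pixels are square), "cx", "cy" (the principal point, pixels), "k1" (the pictures are not rectified: a ray, as slopes to the right and down, at radius r is drawn at 1 + k1 r^2 times it, then the intrinsics apply), "world_from_camera" (4x4, takes a point from camera to world coordinates). Camera axes: x right, y down, z forward; pixel columns grow to the right and rows downward; lengths in m; the calibration is good to about 2 mm. A picture is of the moment at which its call begins: read the wrist's pose just before it. calibration takes no time and is no camera call; for the wrist camera it gives the pose at the moment of the call.
- bot.sign_off(): hands the job in; it is judged then, once.
Trained networks look in the newest picture that a camera, given by its name, has taken for a name from the list of things; names that differ only in an ending like _2 or _b are one class to them, and where a whole thing is asked for, a point or a joint stands for the part that bears it (a point fixed in the world has none). Each returns a list of dicts, best first, with "p" (0 to 1); they miss things now and then, are a little off and sometimes report something else, mostly with a low value. They report only what shows in the picture. A call takes as long as a camera call. They do not tell look-alikes from the thing itself.
- bot.spot_in(camera, query): "extent" ([left, top, width, height] in pixels, round what is visible of it).
- bot.cut_out(camera, query): "pixels" (420x560 bool, what is visible of it) and "extent" ([left, top, width, height] in pixels, round what is visible of it).
The state is a dict: "clock": time; "qpos": joint angles; "joint_velocities": joint speeds; "tau": joint torques, N m; "position": TCP position; "eef_rot": TCP orientation; "ft_force": force on the tool from outside, world axes, zero at the start; "ft_torque": the same for the moment, N m; "grip_width": finger opening in m; "gripper_force": force on a finger pad.
Only numpy, scipy, OpenCV 4.12 (cv2) and the standard library are available. Lean on these libraries where they do the work, as an engineer would, in place of code of your own. Each camera call takes 0.05 s, during which the arm holds its last target. There are 200 camera calls.

## Working session

There is one attempt and no reset: what is moved stays moved. The work goes in short steps, Python scripts to look and compute and a shell command to move; the robot and the scene stay as the last step left them, time stands still between calls to the robot, and variables do not carry over. Pictures are saved under pics/ and viewed, at most 14 in all, crops included, and the job is handed in when it is done.

```bash
mkdir -p pics; cat > h.py <<'E'
import numpy as np, cv2
from rig import bot
from scipy.spatial.transform import Rotation as R
def cloud(cam,depth):
    c=bot.calibration(cam); f=210/np.tan(np.radians(c['fovy'])/2)
    K=np.array([[f,0,c['cx']],[0,f,c['cy']],[0,0,1.]])
    v,u=np.mgrid[0:420,0:560].astype(np.float32)
    p=cv2.undistortPoints(np.stack([u.ravel(),v.ravel()],1)[:,None],K,np.array([c['k1'],0,0,0.]))[:,0].reshape(420,560,2)
    P=np.dstack([p*depth[...,None],depth]); T=np.array(c['world_from_camera'])
    W=P@T[:3,:3].T+T[:3,3]; W[depth==0]=np.nan
    return W
def save(img,n): cv2.imwrite('pics/'+n,img[...,::-1])
E
python3 - <<'E'
from h import *
s=bot.observe(); print(s['position'],s['eef_rot'],s['clock'],s['grip_width'])
for cam in ['top','scene']:
    im,d=bot.camera(cam); save(im,cam+'0.png'); W=cloud(cam,d); np.savez(cam+'.npz',im=im,W=W)
    c=bot.calibration(cam); print(cam,np.round(np.array(c['world_from_camera']),3).tolist(),c['fovy'])
    for q in ['seat','pan_mid','fine_mid','coarse_mid','medium_mid','lid_knob','jar_mid']:
        for r in bot.cut_out(cam,q)[:6]:
            m=r['pixels']; P=W[m]; P=P[~np.isnan(P[:,0])]
            if len(P)<5: continue
            zt=np.percentile(P[:,2],97); T=P[P[:,2]>zt-.006]
            print(cam,q,round(r['p'],2),np.int32(r['extent']),'top',np.round(zt,3),'xy',np.round((T[:,:2].min(0)+T[:,:2].max(0))/2,3),'size',np.round(np.ptp(T[:,:2],axis=0),3),'rgb',np.median(im[m],axis=0))
E
```

```text
[0.16951623 0.60127936 0.30311343] [-7.15568091e-05  1.36937651e-01  9.90579402e-01 -7.22645755e-04] 0.0 0.08529925157585068
top [[0.021, -0.982, 0.186, 0.386], [-1.0, -0.019, 0.009, -0.011], [-0.005, -0.186, -0.983, 0.716], [0.0, 0.0, 0.0, 1.0]] 53.32343583508798
top seat 0.78 [305 103  70  70] top 0.041 xy [ 0.638 -0.1  ] size [0.06  0.058] rgb [100. 113. 129.]
top pan_mid 0.69 [152  78  39  39] top 0.037 xy [0.701 0.193] size [0.058 0.061] rgb [101.  44. 122.]
top pan_mid 0.59 [108 129  43  39] top 0.037 xy [0.609 0.264] size [0.059 0.059] rgb [132. 130. 145.]
top fine_mid 0.82 [ 97 191  43  36] top 0.037 xy [0.503 0.269] size [0.059 0.057] rgb [169. 116. 145.]
top fine_mid 0.66 [157 231  39  36] top 0.037 xy [0.442 0.165] size [0.058 0.059] rgb [118.  93.  57.]
top fine_mid 0.55 [192 293  38  39] top 0.036 xy [0.34  0.104] size [0.06  0.059] rgb [127.  64. 157.]
top coarse_mid 0.78 [258 202  40  40] top 0.037 xy [ 0.488 -0.002] size [0.059 0.058] rgb [141.  73.  47.]
top medium_mid 0.81 [217 122  40  36] top 0.037 xy [0.629 0.073] size [0.059 0.058] rgb [ 85. 101.  54.]
top mediu
[... 683 characters left out ...]
  27] top 0.037 xy [0.443 0.164] size [0.062 0.061] rgb [ 18.  50. 100.]
scene fine_mid 0.74 [298 148  34  28] top 0.037 xy [0.341 0.102] size [0.063 0.059] rgb [76. 31. 88.]
scene fine_mid 0.66 [404 180  41  32] top 0.037 xy [0.504 0.268] size [0.061 0.06 ] rgb [156.  78.  92.]
scene coarse_mid 0.56 [263 196  34  35] top 0.037 xy [ 0.488 -0.005] size [0.063 0.059] rgb [122.  15.  10.]
scene medium_mid 0.94 [326 234  36  40] top 0.037 xy [0.63 0.07] size [0.06  0.058] rgb [26. 95. 42.]
scene lid_knob 0.88 [173 192  30  28] top 0.039 xy [ 0.434 -0.165] size [0.022 0.021] rgb [34. 31. 31.]
scene jar_mid 0.84 [129 235  33  45] top 0.067 xy [ 0.586 -0.244] size [0.039 0.037] rgb [125.  73.  21.]
```

View pics/top0.png

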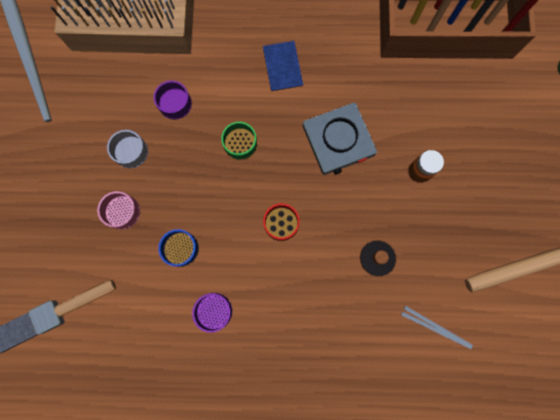

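View pics/scene0.png

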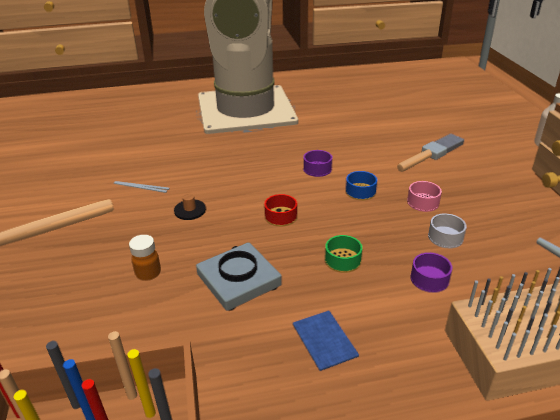

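The top view shows the aluminium pan at px (126,148), blue sieve (178,248), red (282,222), lid (378,258), green (239,140), seat ring (340,135) and jar (428,163). The scene view agrees with it. Pink and purple are the decoys. The heights and sizes fit, so I'll move above the pan.

```bash
cat >> h.py <<'E'
def to(x,y,z):
    s=bot.observe(); q=s['eef_rot']; r=R.from_quat([q[1],q[2],q[3],q[0]])
    t=R.from_quat([0,1,0,0])
    print('pos',np.round(s['position'],4),'w',round(s['grip_width'],4),'gf',s['gripper_force'],'ft',np.round(s['ft_force'],1),'t',s['clock'])
    print('shift units',np.round(r.inv().apply(np.array([x,y,z])-s['position'])/.05,3),'turn units',np.round((r.inv()*t).as_rotvec()/np.radians(60),3))
E
python3 -m pendant '[0,0,0,0,0,-0.131,0, 0,0,0,0,0,-0.131,0, -0.73,-0.56,0,0,0,0,0, -0.73,-0.56,0,0,0,0,0, -0.73,-0.56,0,0,0,0,0, -0.73,-0.56,0,0,0,0,0, -0.73,-0.56,0,0,0,0,0, -0.73,-0.56,0,0,0,0,0, -0.73,-0.56,0,0,0,0,0, -0.73,-0.56,0,0,0,0,0, -0.73,-0.56,0,0,0,0,0, -0.73,-0.56,0,0,0,0,0]'
python3 -c "
from h import *
to(.61,.264,.16)"
```

```text
clock: 2.0
position: [0.5357, 0.3202, 0.3042]
eef_rot: [0.0, 0.0, 1.0, 0.0]
ft_force: [1.0, 0.8, 0.6]
grip_width: 0.0852
gripper_force: 0.0
pos [0.5357 0.3202 0.3042] w 0.0852 gf 0.0 ft [1.  0.8 0.6] t 2.0
shift units [-1.484 -1.124  2.884] turn units [ 0.  0. -0.]
```

```bash
python3 -m pendant '[-0.5,-0.38,0.5,0,0,0,0, -0.5,-0.37,0.6,0,0,0,0, -0.48,-0.37,0.6,0,0,0,0, 0,0,0.6,0,0,0,0, 0,0,0.58,0,0,0,0, 0,0,0,0,0,0,0]' >/dev/null
cat >> h.py <<'E'
def look(q,cam='wrist',name=None,near=None):
    im,d=bot.camera(cam); W=cloud(cam,d)
    if name: save(im,name)
    for r in bot.cut_out(cam,q)[:4]:
        P=W[r['pixels']]; P=P[~np.isnan(P[:,0])]
        if len(P)<5: continue
        zt=np.percentile(P[:,2],95); T=P[np.abs(P[:,2]-zt)<.005]
        c,rad=cv2.minEnclosingCircle(T[:,:2].astype(np.float32))
        print(cam,q,round(r['p'],2),'top',np.round(zt,4),'bbox',np.round((T[:,:2].min(0)+T[:,:2].max(0))/2,4),'size',np.round(np.ptp(T[:,:2],axis=0),3),'circ',np.round(c,4),round(rad,4),'rgb',np.median(im[r['pixels']],axis=0))
    return im,W
E
python3 -c "
from h import *
to(.61,.264,.08)
look('pan_mid',name='w1.png')
look('pan_mid','top')"
```

```text
pos [0.6065 0.2645 0.1554] w 0.0857 gf 0.0 ft [-0.8  0.6 -0.5] t 2.6
shift units [-0.081 -0.004  1.508] turn units [-0.003 -0.006 -0.001]
wrist pan_mid 0.87 top 0.0392 bbox [0.609  0.2647] size [0.059 0.059] circ [0.609  0.2651] 0.0301 rgb [171. 178. 193.]
wrist pan_mid 0.82 top 0.0391 bbox [0.6998 0.209 ] size [0.057 0.028] circ [0.6998 0.1988] 0.0288 rgb [68. 37. 71.]
top pan_mid 0.92 top 0.0366 bbox [0.6084 0.2642] size [0.057 0.059] circ [0.6091 0.2644] 0.03 rgb [136.  132.  147.5]
top pan_mid 0.64 top 0.0365 bbox [0.701  0.1928] size [0.058 0.061] circ [0.7013 0.1925] 0.0309 rgb [106.   47.  122.5]
```

View pics/w1.png

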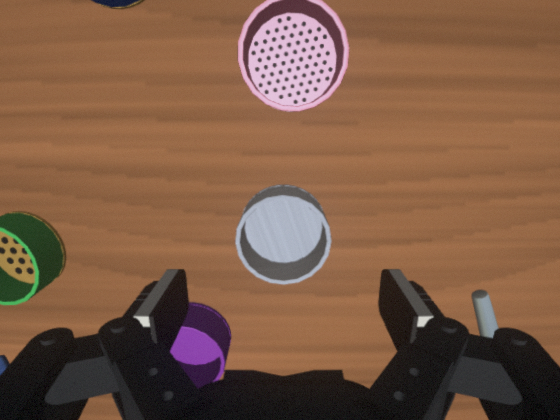

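The wrist view shows the pan at px (284,238), between the fingers, and the measurements agree. Descending.

```bash
python3 -m pendant '[-0.05,0,0.4,0,0,0,0, 0,0,0.4,0,0,0,0, 0,0,0.4,0,0,0,0, 0,0,0.3,0,0,0,0, 0,0,0,0,0,0,0, 0,0,0,0,0,0,0]' 
python3 -c "
from h import *
to(.609,.2645,.08)"
```

```text
clock: 3.4
position: [0.6115, 0.2657, 0.0861]
eef_rot: [0.001, 0.0, 1.0, 0.0]
ft_force: [0.2, 0.2, 0.6]
grip_width: 0.0855
gripper_force: 0.0
pos [0.6115 0.2657 0.0861] w 0.0855 gf 0.0 ft [0.2 0.2 0.6] t 3.4
shift units [ 0.049 -0.024  0.122] turn units [ 0.001  0.001 -0.   ]
```

```bash
python3 -m pendant '[0.05,-0.02,0.12,0,0,0,0, 0,0,0,0,0,0,0.5, 0,0,0,0,0,0,1, 0,0,0,0,0,0,1, 0,0,0,0,0,0,1, 0,0,0,0,0,0,1, 0,0,0,0,0,0,1, 0,0,0,0,0,0,1]' 40
python3 -m pendant '[0,0,-0.3,0,0,0,1, 0,0,-0.6,0,0,0,1, 0,0,-0.6,0,0,0,1, 0,0,-0.6,0,0,0,1, 0,0,0,0,0,0,1, 0,0,0,0,0,0,1]' 
python3 -c "
from h import *
to(.638,-.1005,.18)
look('pan_mid','scene',name='s1.png')
look('seat','top')"
```

```text
clock: 4.2
position: [0.6087, 0.2646, 0.0795]
eef_rot: [0.0, 0.0, 1.0, 0.0]
ft_force: [-1.0, -0.3, 5.6]
grip_width: 0.0576
gripper_force: 44.3
clock: 4.8
position: [0.6086, 0.2644, 0.185]
eef_rot: [0.001, 0.0, 1.0, 0.0]
ft_force: [-0.2, 0.7, -1.2]
grip_width: 0.0578
gripper_force: 43.7
pos [0.6086 0.2644 0.185 ] w 0.0578 gf 43.74091352481628 ft [-0.2  0.7 -1.2] t 4.8
shift units [-0.591 -7.299  0.095] turn units [ 0.001  0.001 -0.   ]
scene pan_mid 0.92 top 0.1414 bbox [0.6113 0.2647] size [0.06  0.057] circ [0.6109 0.2628] 0.0313 rgb [126.5 118.  114. ]
```

View pics/s1.png

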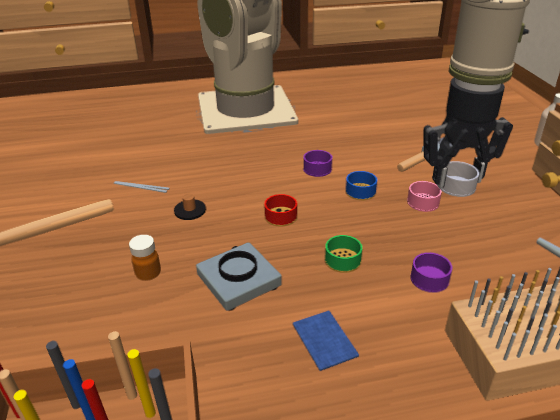

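The pan is held level at px (460,180), with its top at 0.141 as expected. Carrying it to the seat.

```bash
python3 -m pendant '[-0.059,-0.4,0,0,0,0,1, -0.059,-0.77,0,0,0,0,1, -0.059,-0.77,0,0,0,0,1, -0.059,-0.77,0,0,0,0,1, -0.059,-0.77,0,0,0,0,1, -0.059,-0.77,0,0,0,0,1, -0.059,-0.77,0,0,0,0,1, -0.059,-0.77,0,0,0,0,1, -0.059,-0.77,0,0,0,0,1, -0.059,-0.5,0,0,0,0,1, 0,-0.24,0,0,0,0,1, 0,0,0,0,0,0,1]' >/dev/null
python3 -m pendant '[0,0,0,0,0,0,1, 0,0,0,0,0,0,1]' >/dev/null
python3 -c "
from h import *
to(.638,-.1005,.125)
im,W=look('pan_mid','scene')
look('seat','scene'); look('seat','wrist'); look('pan_mid','wrist',name='w2.png')"
```

```text
pos [ 0.638  -0.0981  0.1837] w 0.0579 gf 43.69518512830837 ft [ 1.1  0.  -1.1] t 6.4
shift units [-1.000e-03 -4.900e-02  1.173e+00] turn units [ 0.001 -0.     0.002]
scene pan_mid 0.94 top 0.036 bbox [0.7037 0.1919] size [0.062 0.061] circ [0.7037 0.1926] 0.0315 rgb [82. 34. 95.]
scene pan_mid 0.68 top 0.1402 bbox [ 0.6405 -0.098 ] size [0.063 0.057] circ [ 0.6404 -0.0988] 0.0315 rgb [132. 122. 118.]
scene seat 0.64 top 0.0395 bbox [ 0.6383 -0.1012] size [0.061 0.059] circ [ 0.6387 -0.1019] 0.0311 rgb [139. 151. 157.]
wrist seat 0.73 top 0.0401 bbox [ 0.6235 -0.1012] size [0.036 0.059] circ [ 0.6348 -0.1013] 0.0298 rgb [127. 141. 150.]
wrist pan_mid 0.66 top 0.1407 bbox [ 0.6367 -0.1004] size [0.06  0.058] circ [ 0.6371 -0.1007] 0.0305 rgb [161. 165. 176.]
```

View pics/w2.png

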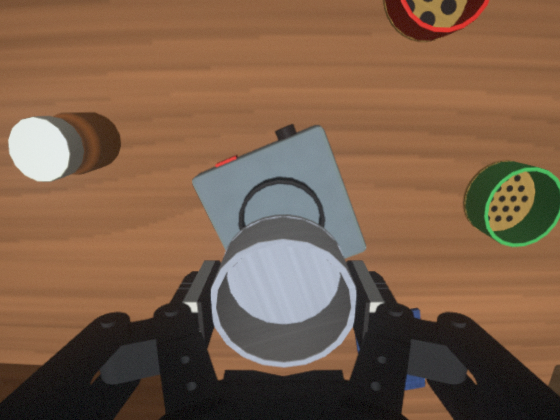

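The wrist view shows the pan at px (284,300) above the ring at (282,215), laterally aligned. Lowering.

```bash
python3 -m pendant '[0,-0.055,0,0,0,0,1, 0,0,0.4,0,0,0,1, 0,0,0.4,0,0,0,1, 0,0,0.3,0,0,0,1, 0,0,0.2,0,0,0,1, 0,0,0,0,0,0,1, 0,0,0,0,0,0,1]'; python3 -m pendant '[0,0,0.05,0,0,0,1, 0,0,0.03,0,0,0,1, 0,0,0,0,0,0,1, 0,0,0,0,0,0,1]'
```

```text
clock: 7.5
position: [0.6381, -0.1035, 0.1194]
eef_rot: [0.0, 0.0, 1.0, -0.0]
ft_force: [-0.3, -0.1, -0.8]
grip_width: 0.0578
gripper_force: 43.7
clock: 7.9
position: [0.6379, -0.1032, 0.1151]
eef_rot: [0.0, 0.0, 1.0, 0.0]
ft_force: [-0.3, 0.9, -1.2]
grip_width: 0.0579
gripper_force: 43.7
```

```bash
python3 -m pendant '[0,0.04,0,0,0,0,1, 0,0,0.02,0,0,0,1, 0,0,0,0,0,0,1, 0,0,0,0,0,0,1]'; python3 -m pendant '[0,0,0,0,0,0,0.25, 0,0,0,0,0,0,0, 0,0,0,0,0,0,0, 0,0,-0.3,0,0,0,0, 0,0,-0.6,0,0,0,0, 0,0,-0.6,0,0,0,0, 0,0,0,0,0,0,0, 0,0,0,0,0,0,0]'
python3 -c "
from h import *
look('pan_mid','wrist');look('pan_mid','scene');to(.4425,.1645,.19);look('fine_mid','top')"
```

```text
clock: 8.3
position: [0.638, -0.101, 0.1145]
eef_rot: [0.0, 0.0, 1.0, 0.0]
ft_force: [-2.8, 1.0, 6.9]
grip_width: 0.0578
gripper_force: 44.3
clock: 9.1
position: [0.6383, -0.1015, 0.1905]
eef_rot: [0.001, 0.0, 1.0, 0.0]
ft_force: [0.1, -0.1, -0.3]
grip_width: 0.0853
gripper_force: 0.0
wrist pan_mid 0.87 top 0.07 bbox [ 0.6364 -0.1009] size [0.06  0.058] circ [ 0.6366 -0.1007] 0.0303 rgb [171. 178. 193.]
scene pan_mid 0.61 top 0.0359 bbox [0.7028 0.1906] size [0.062 0.06 ] circ [0.7032 0.191 ] 0.0314 rgb [81. 34. 94.]
scene pan_mid 0.56 top 0.071 bbox [ 0.6404 -0.1015] size [0.061 0.058] circ [ 0.6404 -0.1015] 0.0317 rgb [132. 123. 119.]
pos [ 0.6373 -0.1012  0.188 ] w 0.0852 gf 0.0 ft [ 0.1  0.1 -0.2] t 9.3
shift units [ 3.899  5.313 -0.032] turn units [ 0.    -0.001 -0.   ]
top fine_mid 0.73 top 0.0363 bbox [0.5029 0.2691] size [0.059 0.058] circ [0.5029 0.2689] 0.0297 rgb [138.  93. 118.]
top fine_mid 0.63 top 0.0361 bbox [0.3406 0.1033] size [0.058 0.058] circ [0.3404 0.1039] 0.0301 rgb [101.  50. 127.]
top fine_mid 0.57 top 0.0363 bbox [0.4417 0.1648] size [0.059 0.059] circ [0.4419 0.165 ] 0.0301 rgb [93. 74. 44.]
```

Pan nested: its top is at 70 mm, centred. Next is the blue sieve.

```bash
python3 -m pendant '[0.3,0.4,0,0,0,0,0, 0.5,0.68,0,0,0,0,0, 0.5,0.68,0,0,0,0,0, 0.5,0.68,0,0,0,0,0, 0.5,0.68,0,0,0,0,0, 0.5,0.68,0,0,0,0,0, 0.5,0.68,0,0,0,0,0, 0.4,0.55,0,0,0,0,0, 0.2,0.28,0,0,0,0,0, 0,0,0,0,0,0,0, 0,0,0,0,0,0,0]' >/dev/null
python3 -c "
from h import *
to(.442,.1648,.08);look('fine_mid','wrist')"
```

```text
pos [0.443  0.1639 0.1888] w 0.0855 gf 0.0 ft [ 0.7 -0.2  0.8] t 10.5
shift units [0.021 0.019 2.176] turn units [-0. -0. -0.]
wrist fine_mid 0.93 top 0.0363 bbox [0.4389 0.1647] size [0.059 0.059] circ [0.4391 0.1649] 0.0302 rgb [120. 113.  80.]
wrist fine_mid 0.69 top 0.0363 bbox [0.3379 0.1035] size [0.059 0.059] circ [0.3379 0.1035] 0.0301 rgb [149.  83. 174.]
wrist fine_mid 0.67 top 0.0363 bbox [0.4951 0.2715] size [0.049 0.054] circ [0.4992 0.2693] 0.0299 rgb [115.  71.  77.]
```

```bash
python3 -m pendant '[0.04,0.02,0.3,0,0,0,0, 0,0,0.6,0,0,0,0, 0,0,0.6,0,0,0,0, 0,0,0.4,0,0,0,0, 0,0,0.27,0,0,0,0, 0,0,0,0,0,0,0, 0,0,0,0,0,0,0]' 
python3 -m pendant '[0,0,0,0,0,0,0.5, 0,0,0,0,0,0,1, 0,0,0,0,0,0,1, 0,0,0,0,0,0,1, 0,0,0,0,0,0,1, 0,0,0,0,0,0,1]' 40
python3 -m pendant '[0,0,-0.3,0,0,0,1, 0,0,-0.7,0,0,0,1, 0,0,-0.7,0,0,0,1, 0,0,-0.6,0,0,0,1, 0,0,-0.4,0,0,0,1, 0,0,0,0,0,0,1, 0,0,0,0,0,0,1]' 
python3 -c "
from h import *
to(.638,-.101,.215);look('fine_mid','scene')"
```

```text
clock: 11.3
position: [0.4414, 0.1646, 0.0806]
eef_rot: [-0.0, 0.001, 1.0, -0.0]
ft_force: [0.5, -0.4, 0.7]
grip_width: 0.0857
gripper_force: 0.0
clock: 11.9
position: [0.4416, 0.1653, 0.0817]
eef_rot: [0.001, 0.0, 1.0, 0.0]
ft_force: [-1.8, -1.9, 8.7]
grip_width: 0.0592
gripper_force: 41.2
clock: 12.6
position: [0.4408, 0.1652, 0.2155]
eef_rot: [0.0, 0.0, 1.0, 0.0]
ft_force: [-0.1, -0.0, -1.1]
grip_width: 0.0587
gripper_force: 43.5
pos [0.4408 0.1652 0.2155] w 0.0587 gf 43.51996025070548 ft [-0.1 -0.  -1.1] t 12.6
shift units [-3.946 -5.322  0.009] turn units [ 0.001  0.001 -0.   ]
scene fine_mid 0.98 top 0.1701 bbox [0.4412 0.1647] size [0.065 0.058] circ [0.4412 0.1645] 0.0325 rgb [ 18.  52. 103.]
scene fine_mid 0.75 top 0.0362 bbox [0.5032 0.2687] size [0.061 0.061] circ [0.5039 0.269 ] 0.0325 rgb [160.  79.  94.]
scene fine_mid 0.62 top 0.036 bbox [0.3399 0.1025] size [0.061 0.059] circ [0.3396 0.1011] 0.0318 rgb [78. 32. 90.]
```

```bash
python3 -m pendant '[-0.3,-0.4,0,0,0,0,1, -0.5,-0.68,0,0,0,0,1, -0.5,-0.68,0,0,0,0,1, -0.5,-0.68,0,0,0,0,1, -0.5,-0.68,0,0,0,0,1, -0.5,-0.68,0,0,0,0,1, -0.5,-0.68,0,0,0,0,1, -0.45,-0.55,0,0,0,0,1, -0.2,-0.3,0,0,0,0,1, 0,-0.17,0,0,0,0,1, 0,0,0,0,0,0,1, 0,0,0,0,0,0,1]' >/dev/null
python3 -c "
from h import *
to(.638,-.101,.15);look('fine_mid','scene');look('fine_mid','wrist')"
```

```text
pos [ 0.6377 -0.1088  0.2148] w 0.0592 gf 43.51373305544257 ft [-0.2  0.5 -1.5] t 13.9
shift units [-0.008  0.156  1.295] turn units [ 0.001 -0.001  0.   ]
scene fine_mid 0.81 top 0.0361 bbox [0.5032 0.2684] size [0.061 0.06 ] circ [0.504  0.2693] 0.0315 rgb [167.  83.  99.]
scene fine_mid 0.75 top 0.169 bbox [ 0.6378 -0.1087] size [0.063 0.059] circ [ 0.6381 -0.1098] 0.0323 rgb [ 19.  55. 105.]
scene fine_mid 0.74 top 0.0365 bbox [0.3402 0.102 ] size [0.065 0.059] circ [0.3402 0.0994] 0.0329 rgb [81. 34. 95.]
wrist fine_mid 0.84 top 0.1699 bbox [ 0.6353 -0.1086] size [0.06  0.059] circ [ 0.6354 -0.1082] 0.0306 rgb [63. 93. 86.]
```

```bash
python3 -m pendant '[-0.04,0.15,0,0,0,0,1, 0,0,0.4,0,0,0,1, 0,0,0.4,0,0,0,1, 0,0,0.3,0,0,0,1, 0,0,0.18,0,0,0,1, 0,0,0,0,0,0,1, 0,0,0,0,0,0,1]'; python3 -c "
from h import *
to(.639,-.101,.1465)"
```

```text
clock: 14.8
position: [0.6406, -0.1024, 0.152]
eef_rot: [0.0, 0.0, 1.0, -0.0]
ft_force: [0.2, 0.1, -1.1]
grip_width: 0.0592
gripper_force: 43.5
pos [ 0.6406 -0.1024  0.152 ] w 0.0592 gf 43.51389829069376 ft [ 0.2  0.1 -1.1] t 14.8
shift units [0.032 0.027 0.109] turn units [-0.     0.001 -0.   ]
```

```bash
python3 -m pendant '[0.02,0.02,0,0,0,0,1, 0,0,0.06,0,0,0,1, 0,0,0.05,0,0,0,1, 0,0,0,0,0,0,1, 0,0,0.02,0,0,0,1, 0,0,0,0,0,0,1, 0,0,0,0,0,0,1]'
```

```text
clock: 15.5
position: [0.6397, -0.1014, 0.1467]
eef_rot: [0.001, 0.0, 1.0, 0.0]
ft_force: [-5.8, 1.5, 13.3]
grip_width: 0.0589
gripper_force: 44.8
```

```bash
python3 -m pendant '[0.02,0,-0.02,0,0,0,1, 0,0,0,0,0,0,0.25, 0,0,0,0,0,0,0, 0,0,0,0,0,0,0, 0,0,-0.3,0,0,0,0, 0,0,-0.6,0,0,0,0, 0,0,-0.6,0,0,0,0, 0,0,0,0,0,0,0, 0,0,0,0,0,0,0]'
python3 -c "
from h import *
look('fine_mid','wrist');look('fine_mid','scene');look('pan_mid','scene',name='s2.png');to(.488,-.003,.22);look('coarse_mid','top')"
```

```text
clock: 16.4
position: [0.6387, -0.1015, 0.2224]
eef_rot: [0.001, 0.0, 1.0, 0.0]
ft_force: [0.2, -0.8, -1.6]
grip_width: 0.0851
gripper_force: 0.0
wrist fine_mid 0.69 top 0.1001 bbox [ 0.6351 -0.101 ] size [0.059 0.059] circ [ 0.6351 -0.1011] 0.0301 rgb [ 99. 114.  84.]
wrist fine_mid 0.6 top 0.07 bbox [ 0.6083 -0.104 ] size [0.006 0.03 ] circ [ 0.6096 -0.104 ] 0.0152 rgb [94. 92. 90.]
scene fine_mid 0.84 top 0.0364 bbox [0.5046 0.2675] size [0.06 0.06] circ [0.5042 0.269 ] 0.0316 rgb [167.  84.  99.]
scene fine_mid 0.73 top 0.036 bbox [0.34   0.1021] size [0.061 0.058] circ [0.3407 0.1023] 0.0318 rgb [81. 34. 95.]
scene fine_mid 0.61 top 0.1013 bbox [ 0.6393 -0.1011] size [0.061 0.059] circ [ 0.6389 -0.1007] 0.0309 rgb [ 20.  55. 105.]
scene pan_mid 0.74 top 0.0706 bbox [ 0.6599 -0.1007] size [0.022 0.056] circ [ 0.6493 -0.1007] 0.028 rgb [129. 121. 117.]
scene pan_mid 0.69 top 0.0359 bbox [0.7035 0.1914] size [0.06 0.06] circ [0.7024 0.1911] 0.0313 rgb [82. 34. 95.]
pos [ 0.638  -0.1013  0.2201] w 0.085 gf 0.0 ft [-0.2 -0.1 -0. ] t 16.7
shift units [3.    1.965 0.007] turn units [ 0.    -0.001 -0.   ]
```

View pics/s2.png

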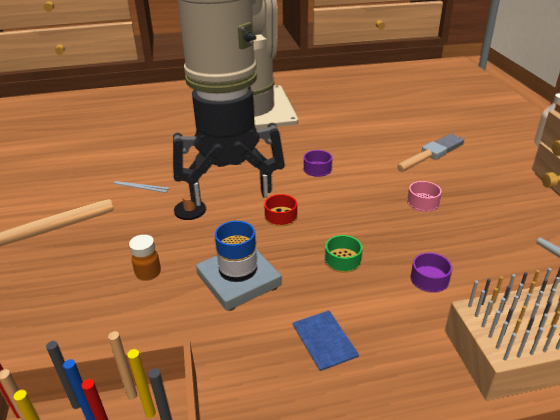

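The blue sieve sits nested and level on the pan at px (237,245), its top at 0.100. Next is the red sieve at px (281,209).

```bash
python3 -m pendant '[0.3,0.2,0,0,0,0,0, 0.5,0.33,0,0,0,0,0, 0.6,0.4,0,0,0,0,0, 0.6,0.4,0,0,0,0,0, 0.5,0.33,0,0,0,0,0, 0.3,0.2,0.3,0,0,0,0, 0.2,0.1,0.4,0,0,0,0, 0,0,0,0,0,0,0, 0,0,0,0,0,0,0]' >/dev/null
python3 -c "
from h import *
to(.4875,-.003,.081);look('coarse_mid','wrist')"
```

```text
pos [ 0.4887 -0.0036  0.1863] w 0.0854 gf 0.0 ft [-0.5  0.8  0.3] t 17.7
shift units [0.023 0.012 2.106] turn units [-0.    -0.    -0.001]
wrist coarse_mid 0.87 top 0.0367 bbox [ 0.4857 -0.0035] size [0.06  0.059] circ [ 0.4859 -0.0033] 0.0303 rgb [154.  68.  55.]
```

```bash
python3 -m pendant '[0.02,0.01,0.3,0,0,0,0, 0,0,0.6,0,0,0,0, 0,0,0.6,0,0,0,0, 0,0,0.4,0,0,0,0, 0,0,0.2,0,0,0,0, 0,0,0,0,0,0,0, 0,0,0,0,0,0,0]' 
python3 -m pendant '[0,0,0,0,0,0,0.5, 0,0,0,0,0,0,1, 0,0,0,0,0,0,1, 0,0,0,0,0,0,1, 0,0,0,0,0,0,1, 0,0,0,0,0,0,1]' 40
python3 -m pendant '[0,0,-0.3,0,0,0,1, 0,0,-0.7,0,0,0,1, 0,0,-0.8,0,0,0,1, 0,0,-0.8,0,0,0,1, 0,0,-0.5,0,0,0,1, 0,0,-0.2,0,0,0,1, 0,0,0,0,0,0,1, 0,0,0,0,0,0,1]' 
python3 -c "
from h import *
to(.6385,-.101,.245);look('coarse_mid','scene')"
```

```text
clock: 18.5
position: [0.4882, -0.0029, 0.0819]
eef_rot: [0.001, 0.0, 1.0, 0.0]
ft_force: [0.6, -0.3, -0.1]
grip_width: 0.0856
gripper_force: 0.0
clock: 19.1
position: [0.4881, -0.0027, 0.0823]
eef_rot: [0.001, 0.0, 1.0, 0.0]
ft_force: [-3.8, -0.0, 11.0]
grip_width: 0.0584
gripper_force: 40.8
clock: 19.9
position: [0.4868, -0.0028, 0.2446]
eef_rot: [-0.001, 0.0, 1.0, -0.0]
ft_force: [-0.6, 0.4, -1.8]
grip_width: 0.0587
gripper_force: 43.5
pos [ 0.4868 -0.0028  0.2446] w 0.0587 gf 43.518223352730274 ft [-0.6  0.4 -1.8] t 19.9
shift units [-3.035 -1.964 -0.012] turn units [-0.    -0.001 -0.   ]
scene coarse_mid 0.72 top 0.1982 bbox [ 0.4872 -0.0033] size [0.063 0.055] circ [ 0.4872 -0.0039] 0.0317 rgb [126.  15.  10.]
```

```bash
python3 -m pendant '[-0.3,-0.2,0,0,0,0,1, -0.5,-0.33,0,0,0,0,1, -0.6,-0.4,0,0,0,0,1, -0.6,-0.4,0,0,0,0,1, -0.5,-0.33,0,0,0,0,1, -0.35,-0.2,0,0,0,0,1, -0.18,-0.1,0,0,0,0,1, 0,0,0.3,0,0,0,1, 0,0,0.3,0,0,0,1, 0,0,0,0,0,0,1, 0,0,0,0,0,0,1]' >/dev/null
python3 -c "
from h import *
to(.6385,-.101,.18);look('coarse_mid','scene');look('coarse_mid','wrist')"
```

```text
pos [ 0.638  -0.1001  0.2152] w 0.0589 gf 43.51298986002803 ft [-0.2 -0.1 -0.8] t 21.1
shift units [-0.012 -0.018  0.703] turn units [ 0.001 -0.001  0.   ]
scene coarse_mid 0.87 top 0.1687 bbox [ 0.638  -0.0995] size [0.06  0.057] circ [ 0.6383 -0.1008] 0.0309 rgb [131.  17.  11.]
wrist coarse_mid 0.94 top 0.1704 bbox [ 0.6359 -0.1007] size [0.06  0.059] circ [ 0.636  -0.1002] 0.0304 rgb [101.  54.  49.]
```

```bash
python3 -m pendant '[0,-0.015,0.2,0,0,0,1, 0,0,0.3,0,0,0,1, 0,0,0.15,0,0,0,1, 0,0,0.05,0,0,0,1, 0,0,0.04,0,0,0,1, 0,0,0,0,0,0,1, 0,0,0,0,0,0,1]'
```

```text
clock: 22.0
position: [0.639, -0.1017, 0.1792]
eef_rot: [0.0, 0.0, 1.0, 0.0]
ft_force: [0.5, -0.1, -1.3]
grip_width: 0.0589
gripper_force: 43.5
```

```bash
python3 -m pendant '[0,0,0.04,0,0,0,1, 0,0,0.02,0,0,0,1, 0,0,0,0,0,0,1, 0,0,0,0,0,0,1]'
```

```text
clock: 22.4
position: [0.6393, -0.1018, 0.1774]
eef_rot: [0.001, 0.0, 1.0, 0.0]
ft_force: [-3.0, 0.4, 8.6]
grip_width: 0.0586
gripper_force: 44.4
```

```bash
python3 -m pendant '[0,0,-0.01,0,0,0,1, 0,0,0,0,0,0,0.25, 0,0,0,0,0,0,0, 0,0,0,0,0,0,0, 0,0,-0.3,0,0,0,0, 0,0,-0.6,0,0,0,0, 0,0,-0.6,0,0,0,0, 0,0,0,0,0,0,0, 0,0,0,0,0,0,0]'
python3 -c "
from h import *
look('coarse_mid','wrist');look('coarse_mid','scene');to(.4335,-.165,.22);look('lid_knob','top')"
```

```text
clock: 23.3
position: [0.6391, -0.1018, 0.2529]
eef_rot: [0.001, 0.0, 1.0, 0.0]
ft_force: [0.2, 0.2, 0.6]
grip_width: 0.0855
gripper_force: 0.0
wrist coarse_mid 0.98 top 0.13 bbox [ 0.6356 -0.1011] size [0.06  0.059] circ [ 0.6356 -0.1012] 0.0301 rgb [144.  66.  56.]
scene coarse_mid 0.77 top 0.1312 bbox [ 0.639  -0.1015] size [0.062 0.059] circ [ 0.639  -0.1011] 0.0313 rgb [131.  17.  11.]
pos [ 0.6384 -0.1015  0.2505] w 0.0852 gf 0.0 ft [ 0.  -0.3 -0.1] t 23.5
shift units [ 4.096 -1.272  0.616] turn units [ 0.    -0.002 -0.   ]
```

```bash
python3 -m pendant '[0.4,-0.13,0,0,0,0,0, 0.7,-0.21,0,0,0,0,0, 0.7,-0.21,0,0,0,0,0, 0.7,-0.21,0,0,0,0,0, 0.7,-0.21,0,0,0,0,0, 0.5,-0.17,0.3,0,0,0,0, 0.3,-0.1,0.6,0,0,0,0, 0.1,-0.03,0.6,0,0,0,0, 0,0,0,0,0,0,0, 0,0,0,0,0,0,0]' >/dev/null
python3 -c "
from h import *
to(.4335,-.165,.09);look('lid_knob','wrist',name='w3.png');look('lid_knob','scene')"
```

```text
pos [ 0.434  -0.165   0.1768] w 0.0857 gf 0.0 ft [ 1.2 -0.9  0.8] t 24.6
shift units [ 0.009 -0.     1.737] turn units [-0.    -0.001 -0.   ]
wrist lid_knob 0.62 top 0.0389 bbox [ 0.4302 -0.1662] size [0.021 0.021] circ [ 0.4303 -0.1661] 0.0109 rgb [62. 53. 49.]
scene lid_knob 0.7 top 0.0375 bbox [ 0.4336 -0.1656] size [0.02 0.02] circ [ 0.4333 -0.1655] 0.0114 rgb [36. 32. 33.]
```

View pics/w3.png

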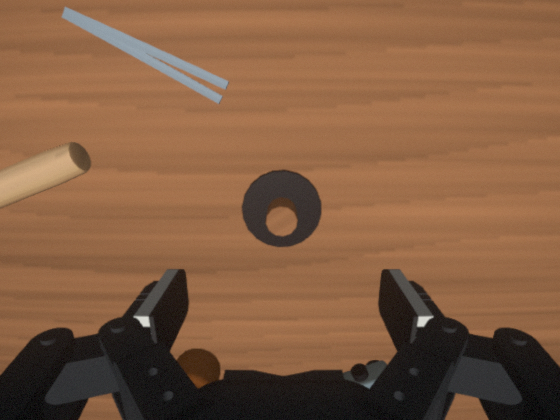

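The wrist view shows the knob at px (282,220), centred between the pads. Descending and gripping the knob.

```bash
python3 -m pendant '[0.035,-0.01,0.3,0,0,0,0, 0,0,0.5,0,0,0,0, 0,0,0.5,0,0,0,0, 0,0,0.25,0,0,0,0, 0,0,0.18,0,0,0,0, 0,0,0,0,0,0,0, 0,0,0,0,0,0,0]' 
python3 -m pendant '[0,0,0,0,0,0,0.5, 0,0,0,0,0,0,1, 0,0,0,0,0,0,1, 0,0,0,0,0,0,1, 0,0,0,0,0,0,1, 0,0,0,0,0,0,1, 0,0,0,0,0,0,1, 0,0,0,0,0,0,1]' 40
```

```text
clock: 25.5
position: [0.4325, -0.1657, 0.0906]
eef_rot: [0.0, 0.0, 1.0, -0.0]
ft_force: [0.5, 0.4, 0.2]
grip_width: 0.0854
gripper_force: 0.0
clock: 26.3
position: [0.4321, -0.1655, 0.0902]
eef_rot: [0.0, 0.0, 1.0, 0.0]
ft_force: [-0.7, 1.7, 5.6]
grip_width: 0.0203
gripper_force: 38.9
```

```bash
python3 -m pendant '[0,0,-0.3,0,0,0,1, 0,0,-0.6,0,0,0,1, 0,0,-0.7,0,0,0,1, 0,0,-0.7,0,0,0,1, 0,0,-0.7,0,0,0,1, 0,0,-0.4,0,0,0,1, 0,0,-0.2,0,0,0,1, 0,0,0,0,0,0,1, 0,0,0,0,0,0,1]' 
python3 -c "
from h import *
to(.638,-.1015,.27);look('lid_knob','scene',name='s3.png')"
```

```text
clock: 27.2
position: [0.4316, -0.1653, 0.2687]
eef_rot: [-0.001, 0.0, 1.0, 0.0]
ft_force: [-0.6, -0.8, -1.4]
grip_width: 0.0206
gripper_force: 39.2
pos [ 0.4316 -0.1653  0.2687] w 0.0206 gf 39.23802673816681 ft [-0.6 -0.8 -1.4] t 27.2
shift units [-4.128  1.278 -0.032] turn units [ 0.    -0.001 -0.   ]
scene lid_knob 0.63 top 0.2169 bbox [ 0.4321 -0.1658] size [0.023 0.018] circ [ 0.4321 -0.1654] 0.0123 rgb [35. 32. 32.]
```

View pics/s3.png

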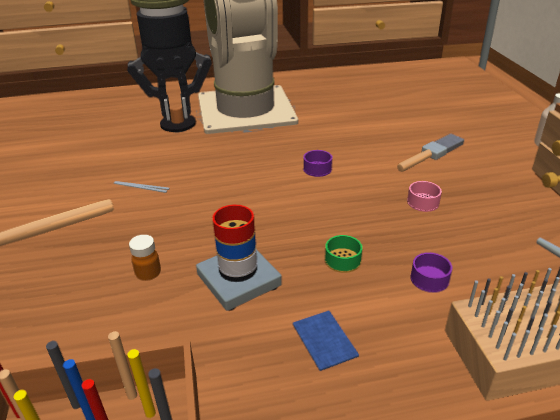

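The lid hangs level at px (178,123), and the three-piece stack at (235,240) stands straight. Carrying the lid over.

```bash
python3 -m pendant '[-0.3,0.1,0,0,0,0,1, -0.6,0.18,0,0,0,0,1, -0.7,0.22,0,0,0,0,1, -0.7,0.22,0,0,0,0,1, -0.7,0.22,0,0,0,0,1, -0.6,0.18,0,0,0,0,1, -0.35,0.1,0,0,0,0,1, -0.18,0.06,0,0,0,0,1, 0,0,0.3,0,0,0,1, 0,0,0.2,0,0,0,1, 0,0,0,0,0,0,1, 0,0,0,0,0,0,1]' >/dev/null
python3 -c "
from h import *
to(.638,-.1015,.22);im,W=look('lid_knob','scene');look('coarse_mid','scene')
# lid disc: dark points at z about disc top
z=W[...,2];m=(im.max(2)<75)&(abs(z-(bot.observe()['position'][2]-.0902+.011))<.004)&(abs(W[...,0]-.64)<.05)&(abs(W[...,1]+.1)<.05)
T=W[m];print(len(T),T.min(0),T.max(0),(T.min(0)+T.max(0))/2)"
```

```text
pos [ 0.6377 -0.1021  0.2446] w 0.0203 gf 39.24967110157013 ft [ 0.1 -0.9 -0.6] t 28.5
shift units [-0.006  0.012  0.492] turn units [ 0.    -0.001 -0.001]
scene lid_knob 0.57 top 0.1922 bbox [ 0.6399 -0.1018] size [0.02  0.019] circ [ 0.6399 -0.1016] 0.0107 rgb [37. 33. 34.]
scene coarse_mid 0.83 top 0.131 bbox [ 0.6433 -0.1013] size [0.054 0.058] circ [ 0.6403 -0.1018] 0.0306 rgb [131.  17.  11.]
536 [ 0.62177624 -0.13135541  0.16245754] [ 0.66843347 -0.07427539  0.16901404] [ 0.64510485 -0.1028154   0.16573579]
```

```bash
python3 -m pendant '[0,0.01,0.2,0,0,0,1, 0,0,0.2,0,0,0,1, 0,0,0.08,0,0,0,1, 0,0,0.04,0,0,0,1, 0,0,0,0,0,0,1, 0,0,0,0,0,0,1]';python3 -m pendant '[0,0,0.04,0,0,0,1, 0,0,0.02,0,0,0,1, 0,0,0,0,0,0,1, 0,0,0,0,0,0,1]'
```

```text
clock: 29.3
position: [0.6387, -0.1012, 0.2191]
eef_rot: [0.0, 0.0, 1.0, 0.0]
ft_force: [0.7, 0.2, -1.3]
grip_width: 0.0203
gripper_force: 39.2
clock: 29.7
position: [0.6386, -0.1011, 0.2159]
eef_rot: [0.0, 0.0, 1.0, 0.0]
ft_force: [0.7, 0.4, -1.5]
grip_width: 0.0202
gripper_force: 39.3
```

```bash
python3 -m pendant '[0,0,0.02,0,0,0,1, 0,0,0,0,0,0,1, 0,0,0,0,0,0,1]';python3 -m pendant '[0,0,0,0,0,0,0.5, 0,0,0,0,0,0,0.2, 0,0,0,0,0,0,0, 0,0,0,0,0,0,0, 0,0,0,0,0,0,0, 0,0,-0.3,0,0,0,0, 0,0,-0.6,0,0,0,0, 0,0,-0.7,0,0,0,0, 0,0,-0.4,0,0,0,0, 0,0,0,0,0,0,0, 0,0,0,0,0,0,0]'
python3 -c "
from h import *
im,W=look('lid_knob','scene',name='s4.png');look('lid_knob','wrist');look('coarse_mid','scene');look('medium_mid','scene');look('jar_mid','scene')
z=W[...,2];m=(im.max(2)<75)&(abs(z-.137)<.004)&(abs(W[...,0]-.64)<.04)&(abs(W[...,1]+.1)<.04)
T=W[m];print(len(T),T.min(0),T.max(0),np.linalg.lstsq(np.c_[T[:,:2]-[.638,-.101],np.ones(len(T))],T[:,2],rcond=None)[0])
s=cv2.imread('pics/s4.png')[120:320,120:320];cv2.imwrite('pics/s4c.png',cv2.resize(s,None,fx=3,fy=3))"
```

```text
clock: 30.0
position: [0.6387, -0.1012, 0.2153]
eef_rot: [0.0, 0.0, 1.0, 0.0]
ft_force: [0.4, 0.7, 3.1]
grip_width: 0.0206
gripper_force: 39.7
clock: 31.1
position: [0.6386, -0.1012, 0.3158]
eef_rot: [0.001, 0.0, 1.0, 0.0]
ft_force: [-0.3, 0.6, -1.1]
grip_width: 0.0855
gripper_force: 0.0
scene lid_knob 0.68 top 0.163 bbox [ 0.6408 -0.1014] size [0.021 0.02 ] circ [ 0.6406 -0.1021] 0.0111 rgb [35. 32. 33.]
wrist lid_knob 0.64 top 0.163 bbox [ 0.6359 -0.1006] size [0.022 0.021] circ [ 0.6359 -0.1009] 0.0109 rgb [62. 56. 54.]
scene coarse_mid 0.66 top 0.1308 bbox [ 0.6584 -0.1025] size [0.025 0.055] circ [ 0.6498 -0.1025] 0.0279 rgb [124.   15.5  10. ]
scene medium_mid 0.87 top 0.0363 bbox [0.6297 0.0705] size [0.062 0.059] circ [0.63   0.0719] 0.0313 rgb [27.5 99.  44. ]
scene jar_mid 0.79 top 0.0667 bbox [ 0.5855 -0.2435] size [0.04  0.037] circ [ 0.5852 -0.2433] 0.0207 rgb [130.   75.5  21. ]
647 [ 0.61195887 -0.13021617  0.13311102] [ 0.66892615 -0.07309048  0.13932308] [-0.02046814  0.00237545  0.13707824]
```

View pics/s4c.png

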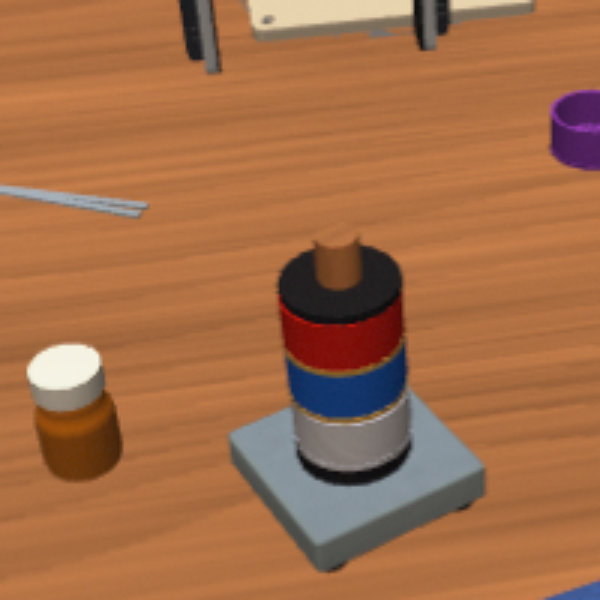

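The stack stands level with the lid seated at crop px (340,285). The knob top is at 0.163, against 0.162 expected. The green sieve and jar are unmoved.

```bash
python3 -c "
from rig import bot
print(bot.sign_off())"
```

```text
the job is handed in; nothing more can be done
None
```

The sieve stack is built on the shaker in the order asked (pan, blue sieve, red sieve, lid), each piece nested and standing level, and the job was handed in at about 31 s with the green sieve and amber jar where they were.

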